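# Set the microscope lamp and hold the photo shutter open

### The arm

A 6-joint arm with a two-finger parallel gripper is mounted at the origin on the work surface. World frame = base frame: x ahead of the robot, y to its left, z up, the work surface at z = 0. Lengths are in m, angles in degrees, forces in N, time in s.
With the tool pointing down it reaches from about 0.25 to 0.725 m from the base axis. Payload 9.7 kg.
Tool frame: the origin (TCP) lies at the very end of the fingers, on their centre line; the grasp point (between the pads) lies 19 mm behind it (bot.grip_point_offset is the z of the grasp point in the tool frame, in m); z points along the fingers, x is the direction in which the jaws open and shut, and the axes are right-handed (so a half turn about z gives the same grasp; the last joint's range is limited). The gripper opens to 85 mm and grips with 20 to 120 N. Pads are 22 mm wide; open, the fingers measure 114 mm over their backs; the gripper's body (76 mm by 85 mm) begins 54 mm behind the grasp point. The pads swing forward as they close: fully open they stand 13 mm farther back than shut.
Start: joints at [74.771, 4.979, 10.078, 95.1, 0, 90], TCP at [0.144, 0.531, 0.231] pointing down, gripper open.
Joint ranges: [-179.16, 179.16], [-48.56, 103.87], [-65.8, 70.77], [-126.05, 130.52], [-82.76, 87.17], [-180, 180]. Speed limits (degrees/s): [127.2, 127.2, 147.25, 180, 180, 180].

### API

Orientations are given as [roll, pitch, yaw] about the fixed x, y, z axes, in that order (R = Rz(yaw) Ry(pitch) Rx(roll)).
In Python, from workcell import get_obs, viewer, job_done, bot gives the robot as it stands.
- The arm moves only by the shell command python3 -m handwheel 'ROWS' [FORCE]. ROWS is JSON, a list of rows, each a list of 5 numbers: the closure, from 0 (fully open) to 1 (shut), then the shift along the world's x, y, z in m, then the turn about the world's z in degrees. A call has 1 to 5 rows; each row is the pose to reach, as a shift and turn from the pose measured when the call began; what a row does not reach only later rows make up. A row lasts 1/10 s, in which the tool goes at most 50 mm and 8.59 degrees, less where a joint would pass 70% of its speed; a pose out of reach is approached as far as the arm can. A call with a gripper value outside its range is refused whole. The fingers move at their own pace and stop on an object; FORCE is the grip in N (left out, the last holds). Time passes only in rows, so rows that repeat a pose let the fingers close. It gives the time, the measured TCP pose, the force and the opening at its end, in the units of the state.
- get_obs(): the state, without advancing time (a new reading comes with each control period).
- viewer.camera(name): name is "scene" or "top"; returns a dict with "color" (480x640x3 uint8, blue, green, red), "K" (3x3 intrinsics, pixels), "dist_coeffs" ([k1, k2, p1, p2, k3] as OpenCV has them; the pictures are not rectified), "origin" and "orientation" of the camera in the world. Camera axes: x right, y down, z forward; pixel columns grow to the right and rows downward; lengths in m; the calibration is good to about 2 mm. A picture is of the moment at which its call begins. There is no depth.
- job_done(): hands the job in, once; it reports no verdict.
The state is a dict: "time": time; "q": joint angles; "qd": joint speeds; "joint_efforts": joint torques, N m; "ee_pos": TCP position; "tcp_rot": TCP orientation; "wrist_force": force on the tool from outside, world axes, zero at the start; "torque": the same for the moment, N m; "opening": finger opening in m.
Only numpy, scipy, OpenCV 4.12 (cv2) and the standard library are available. Lean on these libraries where they do the work, as an engineer would, in place of code of your own. Each camera call takes 0.05 s, during which the arm holds its last target.

### The job

Hold the microscope's shutter open for a photograph. First, on the low lamp unit, turn the knob until its white line points at the dark metal tab beside it (leave the tab where it is). Then, on the shutter unit, press the spring-loaded cross-bar down past its first two clicks to the third click, never as far as its end stop, and hold it there: finish with the fingers still holding the bar at the third click, as it springs back if let go; leave the bottle, slide box and spare objective alone.

Things in the scene. Friction and masses are not known exactly. Their poses are not given: they have to be found in the camera images.
- lamp_unit: Fixed white box, 150 x 150 x 50 mm, origin at the centre of its underside. On top is a black knob that turns about the vertical axis through the box's middle: a bar grip on a round skirt (62 mm across, z = 55 to 63 mm) with a white line on the bar and on a low nose under it.
- knob_grip (a point): A point inside the black bar grip of the lamp knob, at z = 82 mm. The bar is 44 mm long, 15 mm wide, from z = 63 to 95 mm, centred on this point. x runs along the bar, away from the white line (which is on the -x side), y across the bar, z up. The turning axis is 2 mm from this point along its -x.
- knob_line (a point): The point to which the knob's white line points: 34 mm out from the knob's axis along the line, level with the top of the tab; turns with the knob.
- marker_end (a point): Inner end of the dark steel tab (preset marker, 24 mm long, 7 mm wide, top at z = 62.5 mm) beside the knob's skirt, 34 mm from the knob's axis. The knob is set when knob_line meets this point. The tab sits on a stiff ring round the same axis and must not be shifted.
- lamp_knob (a joint): Angle of the lamp knob in rad, growing anticlockwise seen from above, range -1.6 to 1.6, stays where it is left (friction 0.03 N m). At the start the line is always clockwise of the tab, by 0.35 to 1.5 rad.
- preset_marker (a joint): Angle of the tab in rad, on the same scale as lamp_knob: the knob is set when both are equal.
- shutter_unit: Fixed: a dark plate, 120 (x) x 170 (y) x 12 mm, origin at the centre of its underside, carrying a white housing 60 mm wide (x), which reaches 40 mm to either side (y) of the dial's axis and 40 mm above it. On both faces is a black dial whose white pointer, opposite the cross-bar, passes three dark studs, one for each click, the highest being the third.
- dial_axis (a point): Middle of the horizontal axis of the shutter dial, 90 mm above the bench; fixed. Its x runs along the axis, z is up, and the cross-bar lies on its +y side.
- bar_centre (a point): Centre of the cross-bar of the shutter dial: a round rubber bar, 16 mm thick and 72 mm long, parallel to the axis, 85 mm from it, carried by two thin arms at its ends. At rest it stands 25 degrees (0.436 rad) above the level of the axis, its centre at z = 126 mm; at the third click it is 0.344 rad below the level of the axis, its centre at z = 61 mm.
- shutter_dial (a joint): Angle of the shutter dial in rad: 0 at rest (bar up), growing as the bar is pressed down. Clicks at 0.26, 0.52 and 0.78, end stop at 1.02. A spring drives it back to 0 from everywhere; pressing the bar takes 3 to 4 N at first and 4 to 7 N near the third click, rising and falling over each click.
- stain_bottle: Loose amber bottle with black cap, 40 mm across, 85 mm tall, upright; origin at the centre of its underside. Not to be moved.
- slide_box: Loose wooden slide box, 80 x 60 x 32 mm; origin at the centre of its underside. Not to be moved.
- spare_objective: Loose steel microscope objective standing on end, 29 mm across, 45 mm tall; origin at the centre of its underside. Not to be moved.
There are look-alikes about, which are no part of the job. What is shaped like the lamp_unit but brown, purple or yellow is not meant.

How it is judged:
By the outcome, as a careful person would: the job done as asked, in the order asked, and still so for the second after the job is handed in, while the arm keeps its last pose, push and grip.
It also fails if it takes over 48 s, if anything falls off the work surface, if the arm or the gripper's body presses on something with over 40 N, if the wrist force passes 120 N, or if a joint passes its speed limit or range.

## Working session

There is one attempt and no reset: what is moved stays moved. The work goes in short steps, Python scripts to look and compute and a shell command to move; the robot and the scene stay as the last step left them, time stands still between calls to the robot, and variables do not carry over. Pictures are saved under pics/ and viewed, and the job is handed in when it is done.

```bash
mkdir -p pics
python3 - <<'E'
from workcell import get_obs, viewer, bot
import cv2
o=get_obs(); print(o['time'],o['ee_pos'],o['tcp_rot'],o['opening'],o['wrist_force'],bot.grip_point_offset)
for n in ['scene','top']:
    c=viewer.camera(n); cv2.imwrite(f'pics/{n}0.png',c['color']); print(n,c['K'],c['dist_coeffs'],c['origin'],c['orientation'])
E
```

```text
0.0 [0.14441446 0.53045926 0.23056366] [1.79998804e+02 7.69510897e-02 7.47716842e+01] 0.08543926358544106 [ 0.34936874 -0.14063465 -0.32037517] -0.0187
scene [[533.30916687   0.         316.43937355]
 [  0.         533.30916687 241.13396597]
 [  0.           0.           1.        ]] [-0.07487087  0.          0.          0.          0.        ] [0.88089435 0.88995917 0.88151902] [-132.6611061    -1.10032844  153.97284042]
top [[534.92691465   0.         328.22752268]
 [  0.         534.92691465 234.50913604]
 [  0.           0.           1.        ]] [-0.03455613  0.          0.          0.          0.        ] [0.24434912 0.10678566 1.4945094 ] [-169.15701632    0.92221977  -90.21403512]
```

View pics/scene0.png

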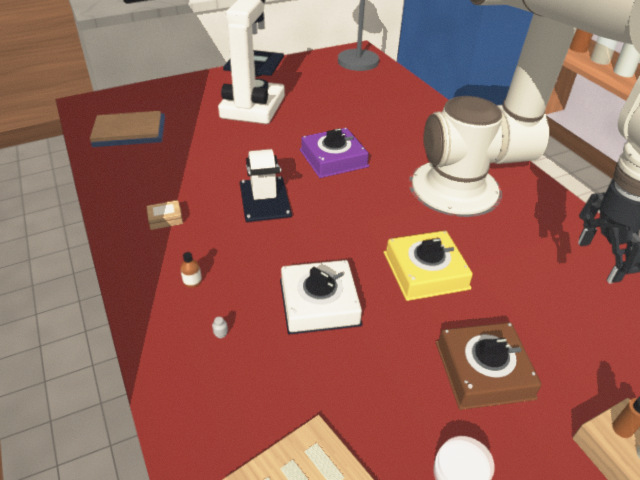

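View pics/top0.png

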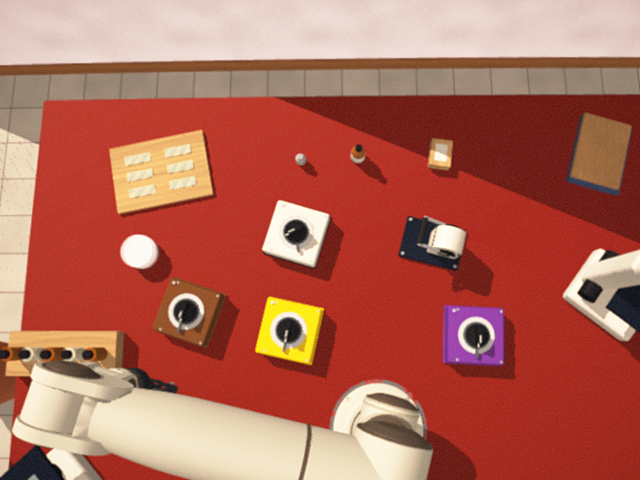

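Four lamp-like boxes are visible in the top view: white (297,233), brown (189,313), yellow (290,330) and purple (474,336). White is the one described. The shutter is at (433,242), objective (301,159), bottle (358,153) and slide box (440,153). Next come close crops.

Run:
```python
import cv2,numpy as np
t=cv2.imread('pics/top0.png'); s=cv2.imread('pics/scene0.png')
def crop(im,x,y,w,h,k): return cv2.resize(im[y:y+h,x:x+w],None,fx=k,fy=k,interpolation=cv2.INTER_CUBIC)
a=crop(t,258,197,80,75,5); b=crop(s,278,250,90,85,5)[:375]
cv2.imwrite('pics/c1.png',np.hstack([a,b[:,:400]]))
a=crop(t,395,205,80,75,5); b=crop(s,230,145,80,75,5)
cv2.imwrite('pics/c2.png',np.hstack([a,b]))
```

```text
(no output)
```

View pics/c1.png

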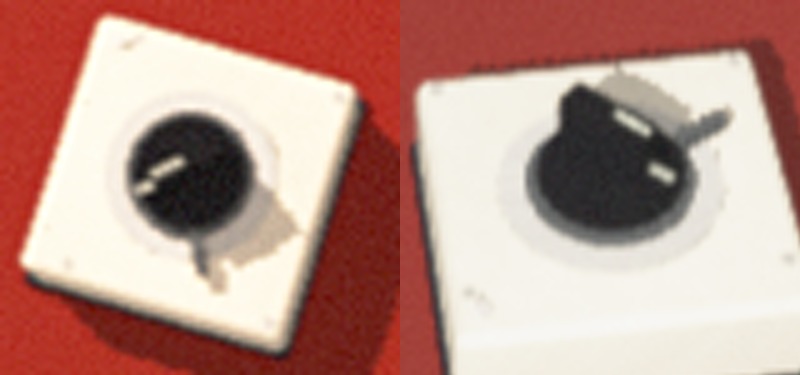

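View pics/c2.png

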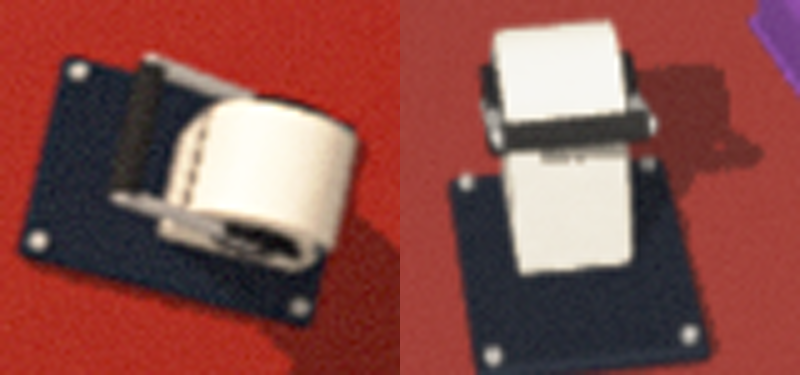

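```bash
cat > h.py <<'E'
import cv2,numpy as np
from scipy.spatial.transform import Rotation as R
def rays(c,px):
    u=cv2.undistortPoints(np.array(px,float).reshape(-1,1,2),c['K'],np.array(c['dist_coeffs'])).reshape(-1,2)
    d=np.c_[u,np.ones(len(u))]@R.from_euler('xyz',c['orientation'],degrees=True).as_matrix().T
    return np.array(c['origin']),d
def onz(c,px,z):
    o,d=rays(c,px); return o+d*((z-o[2])/d[:,2])[:,None]
def tri(c1,p1,c2,p2):
    o1,d1=rays(c1,[p1]);o2,d2=rays(c2,[p2]);d1=d1[0];d2=d2[0]
    t=np.linalg.lstsq(np.c_[d1,-d2],o2-o1,rcond=None)[0]
    a=o1+t[0]*d1;b=o2+t[1]*d2
    return (a+b)/2,np.linalg.norm(a-b)
def proj(c,P):
    M=R.from_euler('xyz',c['orientation'],degrees=True).as_matrix().T
    return cv2.projectPoints(np.array(P,float).reshape(-1,3),M,-M@np.array(c['origin']),c['K'],np.array(c['dist_coeffs']))[0].reshape(-1,2)
E
python3 - <<'E'
from h import *
from workcell import viewer
np.set_printoptions(precision=4,suppress=True)
C={n:viewer.camera(n) for n in ['top','scene']}
def quadfit(mask):
    cs,_=cv2.findContours(mask.astype(np.uint8),0,1); c=max(cs,key=cv2.contourArea); return c
t=C['top']['color']; hsv=cv2.cvtColor(t,cv2.COLOR_BGR2HSV)
m=np.zeros(t.shape[:2],bool); m[195:275,255:340]=1
w=m&(hsv[...,1]<80)&(hsv[...,2]>190)
c=quadfit(w); hull=cv2.convexHull(c)
ap=cv2.approxPolyDP(hull,5,True).reshape(-1,2); print('lamp corners px',ap.tolist())
P=onz(C['top'],ap,.05); print(P)
print('sides',np.linalg.norm(P-np.roll(P,1,0),axis=1))
r=cv2.minAreaRect(onz(C['top'],hull.reshape(-1,2),.05)[:,:2].astype(np.float32)); print('rect',r)
ctr=np.array(r[0])
f=lambda x,y:[258+(x-2)/5,197+(y-2)/5]
for n,p,z in [('nose',f(145,188),.064),('bar mid',f(167,168),.095),('barA',f(152,176),.095),('barB',f(184,160),.095),('tab in',f(198,245),.0625),('tab out',f(213,286),.0625)]:
    X=onz(C['top'],[p],z)[0][:2]; d=X-ctr; print(n,p,X,np.linalg.norm(d),np.degrees(np.arctan2(d[1],d[0])))
# dial: bar ends
g=lambda x,y:[395+(x-2)/5,205+(y-2)/5]; gs=lambda x,y:[230+(x-2)/5,145+(y-2)/5]
A=onz(C['top'],[g(151,62),g(126,193)],.126); print('bar top view z.126',A,np.linalg.norm(A[0]-A[1]))
B=onz(C['scene'],[gs(502,136),gs(648,124)] and [gs(102,136),gs(248,124)],.126); print('bar scene',B,np.linalg.norm(B[0]-B[1]))
E
```

```text
lamp corners px [[278, 201], [328, 215], [313, 265], [262, 248]]
[[0.6173 0.2687 0.05  ]
 [0.5762 0.1294 0.05  ]
 [0.4369 0.1708 0.05  ]
 [0.4847 0.3109 0.05  ]]
sides [0.1391 0.1452 0.1452 0.148 ]
rect ((0.5282366871833801, 0.21974261105060577), (0.1493339091539383, 0.15065422654151917), 73.05083465576172)
nose [286.6, 234.2] [0.5201 0.2423] 0.02401710093686591 109.80770765153841
bar mid [291.0, 230.2] [0.5249 0.2277] 0.008658934583785185 112.48105200795192
barA [288.0, 231.8] [0.5206 0.2357] 0.017704662585506663 115.46595895051988
barB [294.4, 228.6] [0.5292 0.2187] 0.0014486875392337587 -47.053955781980974
tab in [297.2, 245.6] [0.4886 0.2133] 0.04012824171506978 -170.72425222577803
tab out [300.2, 253.8] [0.466 0.205] 0.0639238410971132 -166.6425016330413
bar top view z.126 [[ 0.5515 -0.1251  0.126 ]
 [ 0.482  -0.1095  0.126 ]] 0.07121271520240932
bar scene [[ 0.5455 -0.1319  0.126 ]
 [ 0.4771 -0.1116  0.126 ]] 0.07138137722816885
```

Run:
```python
import cv2,numpy as np
t=cv2.imread('pics/top0.png'); s=cv2.imread('pics/scene0.png')
cv2.imwrite('pics/c3.png',np.hstack([cv2.resize(im[y:y+40,x:x+40],None,fx=10,fy=10,interpolation=cv2.INTER_LINEAR) for im,x,y in [(t,276,217),(s,300,261)]]))
cv2.imwrite('pics/c4.png',cv2.resize(s[255:310,290:355],None,fx=10,fy=10,interpolation=cv2.INTER_LINEAR))
```

```text
(no output)
```

View pics/c3.png

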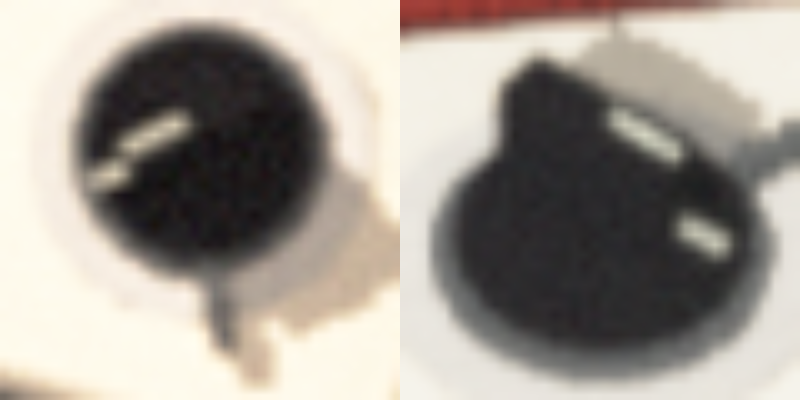

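View pics/c4.png

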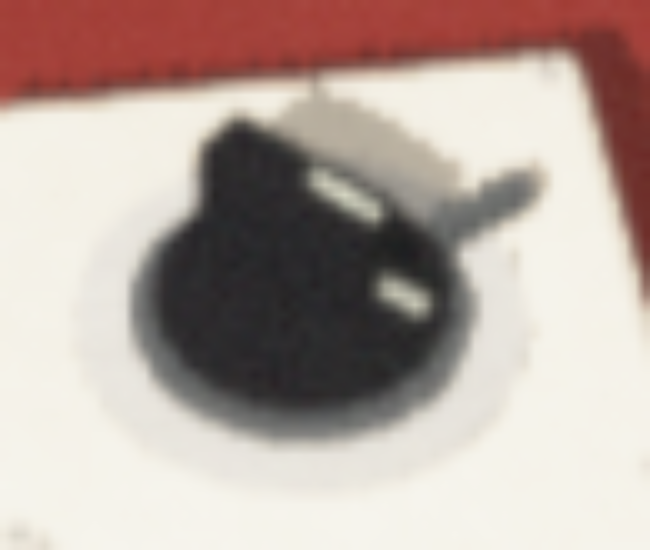

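Run:
```python
from h import *
from workcell import viewer
np.set_printoptions(precision=4,suppress=True)
C={n:viewer.camera(n) for n in ['top','scene']};T=C['top'];S=C['scene']
# dark disc
g=cv2.cvtColor(T['color'],cv2.COLOR_BGR2GRAY); m=(g<105).astype(np.uint8); k=np.zeros_like(m);k[215:259,272:316]=m[215:259,272:316]
k=cv2.morphologyEx(k,cv2.MORPH_OPEN,np.ones((5,5)))
c=max(cv2.findContours(k,0,1)[0],key=cv2.contourArea); print('disc',cv2.minEnclosingCircle(c),cv2.fitEllipse(c))
ctr=onz(T,[cv2.fitEllipse(c)[0]],.063)[0]; print('disc ctr',ctr)
t=lambda x,y:[276+x/10-.5,217+y/10-.5]; s=lambda x,y:[290+x/10-.5,255+y/10-.5]
for n,a,b in [('tab out',t(230,347),s(540,182)),('bar in',t(190,118),s(312,178)),('bar out',t(122,150),s(380,212)),('nose in',t(126,167),s(380,285)),('nose out',t(93,185),s(428,305))]:
    print(n,*tri(T,a,S,b))
for ct in [ctr[:2],np.array([.5282,.2197])]:
  for n,p,z in [('tab out',t(230,347),.0625),('tab in',t(214,275),.0625),('nose in',t(126,167),.066),('nose out',t(93,185),.066),('bar in',t(190,118),.095),('bar out',t(122,150),.095)]:
    X=onz(T,[p],z)[0][:2];d=X-ct;print(n,X,np.linalg.norm(d),np.degrees(np.arctan2(d[1],d[0])))
for n,p,z in [('tab out',s(540,182),.0625),('tab in',s(455,235),.0625),('nose in',s(380,285),.066),('nose out',s(428,305),.066),('bar in',s(312,178),.095),('bar out',s(380,212),.095)]:
    print(n,onz(S,[p],z)[0][:2])
```

```text
disc ((295.8375244140625, 231.64511108398438), 11.985946655273438) ((296.93341064453125, 231.76266479492188), (20.536226272583008, 23.913381576538086), 174.23812866210938)
disc ctr [0.5269 0.2142 0.063 ]
tab out [0.4707 0.2111 0.064 ] 0.005449508532228418
bar in [0.5283 0.219  0.0975] 0.0028126725601595806
bar out [0.5203 0.2362 0.0999] 0.0004458774663976661
nose in [0.5198 0.237  0.0788] 0.0003261428434175917
nose out [0.5143 0.2462 0.0794] 0.0016675654279890682
tab out [0.4732 0.2096] 0.05387002758956183 -175.09485743816919
tab in [0.4931 0.2141] 0.0338240872296169 -179.80067984949625
nose in [0.5225 0.2381] 0.0242504478830624 100.49346968039175
nose out [0.5175 0.247 ] 0.034101354202901356 105.91024992279544
bar in [0.53   0.2184] 0.005243169217488862 52.87822593109114
bar out [0.5214 0.2365] 0.022949284663921692 103.68506833649296
tab out [0.4732 0.2096] 0.055910425946219276 -169.6283476780293
tab in [0.4931 0.2141] 0.03558776015438605 -170.9837343138515
nose in [0.5225 0.2381] 0.019260822989300846 107.34063902467996
nose out [0.5175 0.247 ] 0.029345052978421427 111.32676810110077
bar in [0.53   0.2184] 0.0022408729907552197 -34.796947407746295
bar out [0.5214 0.2365] 0.018142212047772655 111.85501993617771
tab out [0.4679 0.2116]
tab in [0.4915 0.2178]
nose in [0.514  0.2267]
nose out [0.5075 0.236 ]
bar in [0.5261 0.2178]
bar out [0.5179 0.2323]
```

The white lamp's line and tab are clear. The axis is about (0.528, 0.2195), the line points at about 117° and the tab sits at about 191°, so the turn is roughly +74°. The measured bench-frame sizes match the description: box 149×151 mm, cross-bar 71 mm. I'll grip the bar at yaw 27°.

```bash
python3 -m handwheel '[[0.3,0.038,-0.031,0,-5],[0.3,0.077,-0.062,0,-10],[0.3,0.115,-0.093,0,-15],[0.3,0.154,-0.124,0,-20],[0.3,0.19,-0.155,0,-24]]' 30
```

```text
time: 0.8
ee_pos: [0.3358, 0.3741, 0.2311]
tcp_rot: [180.0, 0.0, 50.6]
wrist_force: [0.6, -0.0, -0.4]
opening: 0.0597
```

```bash
python3 -m handwheel '[[0.4,0.038,-0.031,0,-5],[0.4,0.077,-0.062,0,-10],[0.4,0.115,-0.093,0,-15],[0.4,0.154,-0.124,-0.03,-20],[0.4,0.192,-0.154,-0.07,-23.6]]'; python3 -m handwheel '[[0.4,0.0,0.0,0,0]]'; python3 -c "
from workcell import get_obs,viewer
import cv2
print(get_obs()['q'])
for n in ['top','scene']: cv2.imwrite(f'pics/{n}1.png',viewer.camera(n)['color'])"
```

```text
time: 1.3
ee_pos: [0.5172, 0.2288, 0.1747]
tcp_rot: [180.0, -0.2, 26.7]
wrist_force: [-0.7, 0.9, 0.0]
opening: 0.0514
time: 1.4
ee_pos: [0.5183, 0.2253, 0.1696]
tcp_rot: [180.0, 0.2, 26.4]
wrist_force: [-1.1, -1.0, -1.1]
opening: 0.0513
[ 2.35184765e+01  6.41604569e+00  4.79626405e+00  8.85661926e+01
 -5.04940591e-02  8.71388252e+01]
```

View pics/scene1.png

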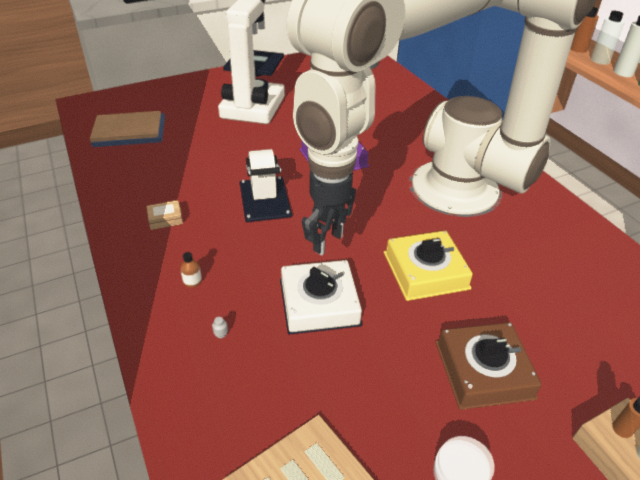

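The gripper is free and over the lamp. Next I centre it on the axis and descend.

```bash
python3 -m handwheel '[[0.4,0.005,-0.003,-0.02,0.5],[0.4,0.01,-0.006,-0.04,0.5],[0.4,0.01,-0.006,-0.05,0.5],[0.4,0.01,-0.006,-0.05,0.5]]'; python3 -m handwheel '[[0.4,0,0,0,0]]'
```

```text
time: 1.9
ee_pos: [0.5262, 0.2226, 0.1236]
tcp_rot: [-180.0, -0.0, 27.2]
wrist_force: [0.5, 0.5, -0.2]
opening: 0.0514
time: 2.0
ee_pos: [0.526, 0.2234, 0.125]
tcp_rot: [-180.0, -0.1, 27.3]
wrist_force: [-1.2, -0.0, 0.4]
opening: 0.0512
```

```bash
python3 -m handwheel '[[0.4,0.002,-0.003,-0.015,0],[0.4,0.002,-0.003,-0.03,0],[0.4,0.002,-0.003,-0.045,0],[0.4,0.002,-0.003,-0.055,0],[0.4,0.002,-0.003,-0.055,0]]'; python3 -c "
from workcell import get_obs,viewer
import cv2
print(get_obs()['ee_pos'])
for n in ['top','scene']: cv2.imwrite(f'pics/{n}2.png',viewer.camera(n)['color'])
im=cv2.imread('pics/scene2.png')[200:340,240:400]; cv2.imwrite('pics/s2c.png',cv2.resize(im,None,fx=4,fy=4))"
```

```text
time: 2.5
ee_pos: [0.5269, 0.2199, 0.0676]
tcp_rot: [-180.0, 0.1, 27.3]
wrist_force: [-0.5, -0.4, 0.5]
opening: 0.0512
[0.52692851 0.2199273  0.06764117]
```

View pics/s2c.png

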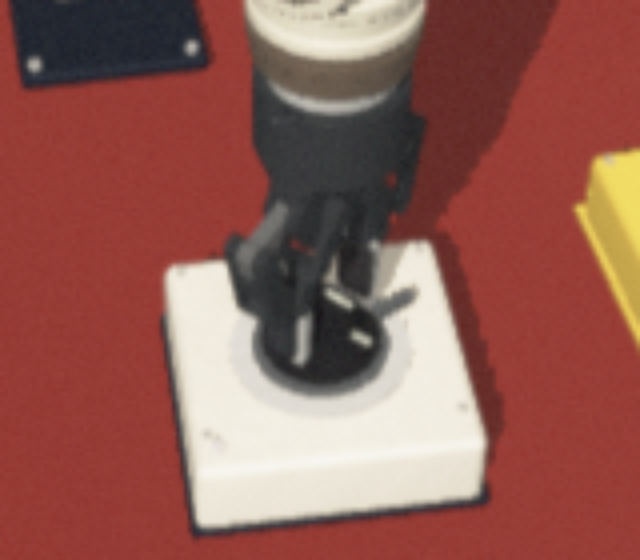

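The fingers straddle the bar, with the white line visible at crop (340,295)–(360,338) and the tab clear of them. Closing now.

```bash
python3 -m handwheel '[[0.9,0,0,0,0],[0.9,0,0,0,0],[0.9,0,0,0,0],[0.9,0,0,0,0],[0.9,0,0,0,0]]' 25;python3 -m handwheel '[[0.9,0,0,0,0]]'
```

```text
time: 3.1
ee_pos: [0.5279, 0.2203, 0.0705]
tcp_rot: [-180.0, -0.1, 27.3]
wrist_force: [-2.9, -1.0, 6.6]
opening: 0.0148
time: 3.2
ee_pos: [0.5279, 0.2203, 0.0706]
tcp_rot: [-180.0, -0.1, 27.3]
wrist_force: [-0.4, -0.1, -3.1]
opening: 0.0142
```

It's gripped at 14–15 mm, which matches the bar width. Turning.

```bash
python3 -m handwheel '[[0.9,0,0,0,7],[0.9,0,0,0,14],[0.9,0,0,0,21],[0.9,0,0,0,28],[0.9,0,0,0,28]]'; python3 -m handwheel '[[0.9,0,0,0,7],[0.9,0,0,0,14],[0.9,0,0,0,21],[0.9,0,0,0,28],[0.9,0,0,0,28]]'; python3 -c "
from workcell import get_obs,viewer
import cv2
print(get_obs()['ee_pos'])
for n in ['top','scene']: cv2.imwrite(f'pics/{n}3.png',viewer.camera(n)['color'])
im=cv2.imread('pics/scene3.png')[240:340,270:380]; cv2.imwrite('pics/s3c.png',cv2.resize(im,None,fx=6,fy=6))"
```

```text
time: 3.7
ee_pos: [0.5275, 0.22, 0.0706]
tcp_rot: [-180.0, -0.0, 55.4]
wrist_force: [-4.3, -2.5, 2.5]
opening: 0.0147
time: 4.2
ee_pos: [0.5273, 0.2196, 0.0705]
tcp_rot: [-180.0, 0.0, 83.4]
wrist_force: [-4.0, -4.1, 2.9]
opening: 0.0143
[0.52729298 0.21956864 0.07052157]
```

View pics/s3c.png

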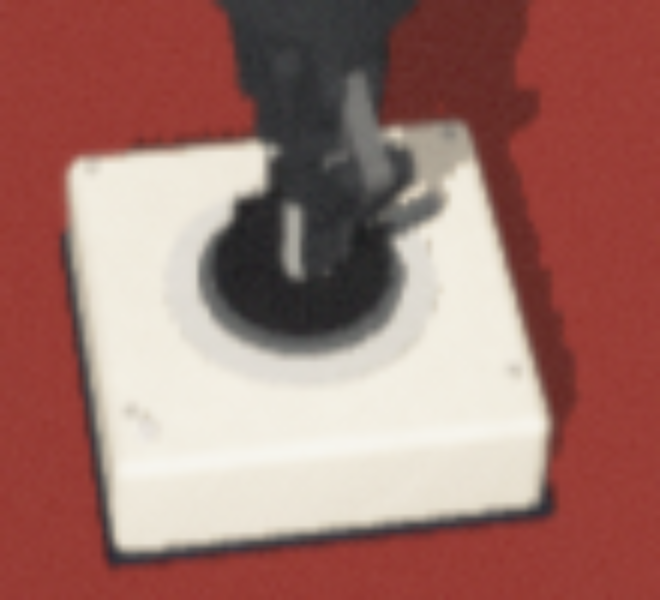

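The tab hasn't moved and the fingers hide the line. I'll turn to just short of target, then open, lift and measure.

```bash
python3 -m handwheel '[[0.9,0,0,0,5],[0.9,0,0,0,10],[0.9,0,0,0,15],[0.9,0,0,0,15]]'; python3 -m handwheel '[[0.4,0,0,0,0],[0.4,0,0,0,0],[0.4,0,0,0.0,0]]';python3 -m handwheel '[[0.4,0,0,0.03,0],[0.4,0,0,0.08,0],[0.4,0,-0.04,0.12,0],[0.4,0,-0.09,0.12,0],[0.4,0,-0.13,0.12,0]]'; python3 -m handwheel '[[0.4,0.0,0,0,0]]'; python3 -c "
from workcell import get_obs,viewer
import cv2,numpy as np
print(get_obs()['ee_pos'],get_obs()['tcp_rot'])
for n in ['top','scene']: cv2.imwrite(f'pics/{n}4.png',viewer.camera(n)['color'])
t=cv2.imread('pics/top4.png'); s=cv2.imread('pics/scene4.png')
cv2.imwrite('pics/c5.png',np.hstack([cv2.resize(im[y:y+40,x:x+40],None,fx=10,fy=10,interpolation=cv2.INTER_LINEAR) for im,x,y in [(t,276,217),(s,305,260)]]))
"
```

```text
time: 4.7
ee_pos: [0.5273, 0.2193, 0.0705]
tcp_rot: [-179.9, 0.0, 98.0]
wrist_force: [-2.5, -3.1, 2.8]
opening: 0.0145
time: 5.0
ee_pos: [0.5274, 0.2195, 0.0705]
tcp_rot: [-180.0, 0.0, 97.9]
wrist_force: [-0.4, 0.6, -0.0]
opening: 0.051
time: 5.5
ee_pos: [0.5281, 0.0885, 0.1925]
tcp_rot: [179.8, 0.0, 97.9]
wrist_force: [1.6, -0.3, -0.1]
opening: 0.0513
time: 5.6
ee_pos: [0.5283, 0.0846, 0.193]
tcp_rot: [179.8, 0.1, 97.6]
wrist_force: [-0.3, 0.8, -0.2]
opening: 0.0517
[0.52828512 0.0846149  0.1930476 ] [1.79771686e+02 6.81545342e-02 9.76244853e+01]
```

View pics/c5.png

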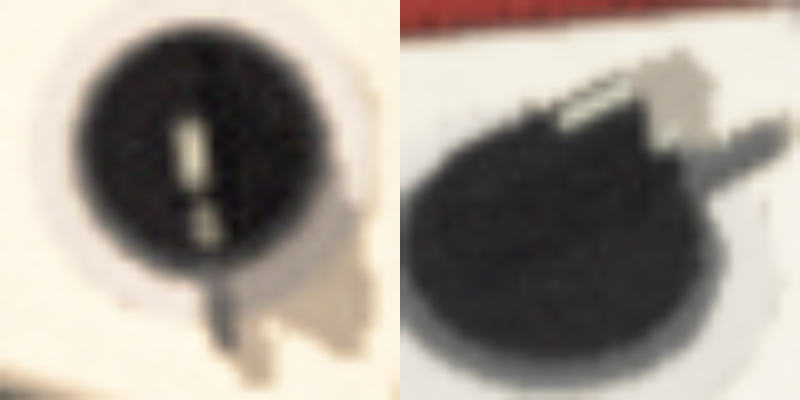

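View pics/top4.png

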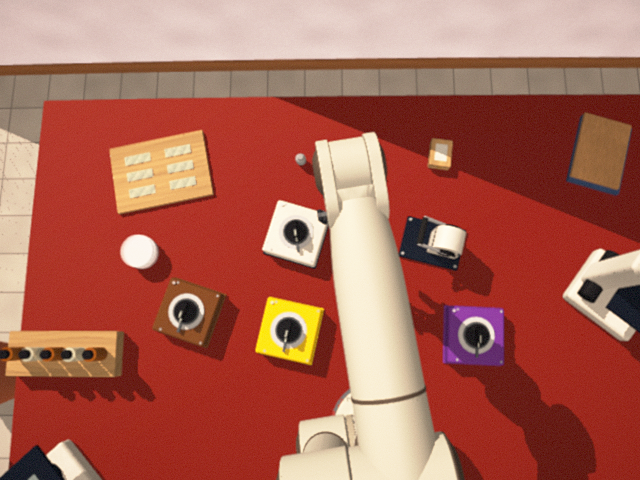

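```bash
cat > m.py <<'E'
from h import *
from workcell import viewer
import sys
np.set_printoptions(precision=4,suppress=True)
T=viewer.camera('top') if True else 0
def segs(path):
    im=cv2.imread(path); hsv=cv2.cvtColor(im,cv2.COLOR_BGR2HSV); g=cv2.cvtColor(im,cv2.COLOR_BGR2GRAY).astype(float)
    win=g[217:257,276:316]; yy,xx=np.mgrid[217:257,276:316]
    disc=np.hypot(xx-295.8,yy-231.6)<10.8
    b=np.where(disc,np.clip(win-80,0,None),0); m=(b>0).astype(np.uint8)
    n,l,st,ce=cv2.connectedComponentsWithStats(m,connectivity=8)
    return [(np.array([(xx*b)[l==i].sum(),(yy*b)[l==i].sum()])/b[l==i].sum(),st[i][4],np.c_[xx[l==i],yy[l==i]],b[l==i]) for i in range(1,n) if st[i][4]>4], win
def lineangle(pts,w,z):
    P=onz(T,pts,z)[:,:2]; c=np.average(P,axis=0,weights=w); _,v=np.linalg.eigh(np.cov((P).T,aweights=w)); return c,v[:,1]
if __name__=='__main__':
  for f in sys.argv[1:]:
    s,win=segs(f)
    for c,a,p,w in s:
        for z in (.095,.079): 
            C,d=lineangle(p,w,z); print(f,'px',c,a,z,C,np.degrees(np.arctan2(d[1],d[0]))%180)
  # tab: darkness profile per row
  g=cv2.cvtColor(cv2.imread(sys.argv[-1]),cv2.COLOR_BGR2GRAY).astype(float)
  for y in range(243,254): print(y,g[y,292:306].astype(int))
E
python3 m.py pics/top0.png pics/top4.png
```

```text
pics/top0.png px [289.6719 231.1783] 31 0.095 [0.5223 0.2313] 129.85307428073452
pics/top0.png px [289.6719 231.1783] 31 0.079 [0.5255 0.2327] 129.85307428073452
pics/top4.png px [294.7388 231.919 ] 22 0.095 [0.5202 0.2177] 5.1941255696434325
pics/top4.png px [294.7388 231.919 ] 22 0.079 [0.5233 0.219 ] 5.1941255696434325
pics/top4.png px [296.0659 239.186 ] 11 0.095 [0.5004 0.214 ] 13.509714776112787
pics/top4.png px [296.0659 239.186 ] 11 0.079 [0.5034 0.2152] 13.50971477611256
243 [ 96  72  67  69  82  81  74  85 105 129 148 154 158 157]
244 [154 134 121 110 104 103 108 129 152 156 158 160 158 152]
245 [219 205 208 171 139 113 122 149 161 156 161 158 157 158]
246 [234 235 239 220 164 118 115 137 160 155 156 156 163 169]
247 [233 237 236 222 162 109 104 127 152 162 164 169 175 179]
248 [240 238 235 222 170 113 102 130 162 173 184 190 179 176]
249 [247 244 240 232 188 120 103 138 174 182 214 229 203 188]
250 [248 247 248 249 231 145 100 129 177 187 212 235 226 229]
251 [248 248 249 250 241 177 119 131 174 182 189 222 242 248]
252 [247 246 248 248 246 223 186 165 174 177 187 220 246 247]
253 [246 247 248 247 248 247 238 202 182 173 182 221 245 247]
```

Run:
```python
from m import *
P=onz(T,[[297.35,245.5],[297.5,247],[297.7,248.5],[298.15,250.5]],.0625)[:,:2]; print(P)
v=P[-1]-P[0]; print('tab own dir',np.degrees(np.arctan2(v[1],v[0]))%360)
# line 4 through bar/nose; axis = point on this line; also line0 (117)
a=np.array([.5202,.2177]);b=np.array([.5034,.2152])
t=lambda x,y:[276+x/10-.5,217+y/10-.5]
c=onz(T,[t(156,134)],.095)[0][:2]; d=onz(T,[t(109,176)],.079)[0][:2]; print('line0',c,d)
A=np.c_[b-a,-(d-c)]; s=np.linalg.solve(A,c-a); ax=a+s[0]*(b-a); print('axis from lines',ax)
for X in (ax,np.array([.5282,.2197]),np.array([.5274,.2195])):
    f=lambda p:np.round(np.degrees(np.arctan2(*(p-X)[::-1]))%360,1)
    print(X,'line',f(a),f(b),'tab',[f(p) for p in P], np.linalg.norm(P-X,axis=1))
```

```text
[[0.4889 0.2129]
 [0.4848 0.2124]
 [0.4806 0.2119]
 [0.4751 0.2106]]
tab own dir 189.35925796996654
line0 [0.5257 0.2275] [0.5175 0.2415]
axis from lines [0.5306 0.2192]
[0.5306 0.2192] line 188.5 188.5 tab [np.float64(188.7), np.float64(188.5), np.float64(188.4), np.float64(188.9)] [0.0422 0.0463 0.0505 0.0561]
[0.5282 0.2197] line 194.0 190.3 tab [np.float64(189.9), np.float64(189.5), np.float64(189.4), np.float64(189.7)] [0.0399 0.044  0.0482 0.0538]
[0.5274 0.2195] line 194.0 190.2 tab [np.float64(189.8), np.float64(189.4), np.float64(189.3), np.float64(189.7)] [0.0391 0.0432 0.0474 0.053 ]
```

Run:
```python
from h import *
from workcell import viewer
S=viewer.camera('scene'); im=cv2.imread('pics/scene4.png'); g=cv2.cvtColor(im,cv2.COLOR_BGR2GRAY).astype(float)
s=lambda x,y:[305+x/10-.5,260+y/10-.5]
for n,p,q,z in [('line',s(162,120),s(230,84),.095),('tab',s(305,184),s(385,132),.0625)]:
    P=onz(S,[p,q],z)[:,:2]; v=P[1]-P[0]; print(n,P,np.linalg.norm(v),np.degrees(np.arctan2(v[1],v[0]))%360)
cv2.imwrite('pics/c6.png',cv2.resize(im[258:288,315:350],None,fx=20,fy=20,interpolation=cv2.INTER_CUBIC))
```

```text
line [[0.52512889 0.21575347]
 [0.50779477 0.21242104]] 0.017651540138430413 190.88214966396447
tab [[0.49138424 0.2174931 ]
 [0.46885599 0.21119023]] 0.023393334923721847 195.63036361272015
```

View pics/c6.png

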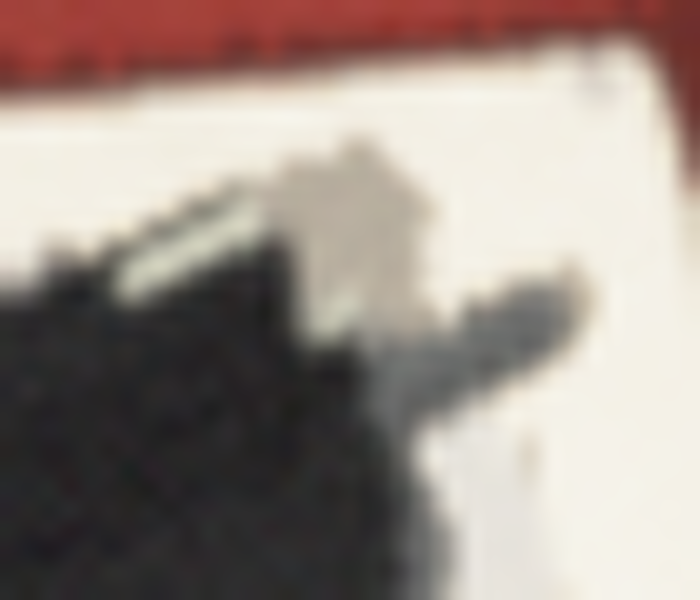

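The line now points at the tab. In the top view, about the axis, the line is at roughly 188.5–190° and the tab at roughly 188.6–189.6°, so they agree within about 1°, and the tab has not moved. Next I measure the shutter, using the first pictures where nothing blocks it.

Run:
```python
from h import *
from workcell import viewer
np.set_printoptions(precision=4,suppress=True)
C={n:viewer.camera(n) for n in ['top','scene']};T=C['top'];S=C['scene']
cv2.imwrite('pics/scene4b.png',S['color'])
t=cv2.imread('pics/top0.png'); s=cv2.imread('pics/scene0.png')
a=cv2.resize(t[210:272,395:475],None,fx=8,fy=8,interpolation=cv2.INTER_CUBIC); b=cv2.resize(s[145:220,235:295],None,fx=8,fy=8,interpolation=cv2.INTER_CUBIC)
cv2.imwrite('pics/c7.png',a);cv2.imwrite('pics/c8.png',b)
f=lambda x,y:[395+(x-2)/5,205+(y-2)/5]; fs=lambda x,y:[230+(x-2)/5,145+(y-2)/5]
P=onz(T,[f(78,70),f(38,240),f(300,306)],.013); print('studs top',P,np.linalg.norm(P[0]-P[1]),np.linalg.norm(P[1]-P[2]))
Q=onz(S,[fs(65,182),fs(92,355),fs(290,334),fs(249,163)],.013); print('studs scene',Q,np.linalg.norm(Q-np.roll(Q,1,0),axis=1))
for P in (P,Q):
    for i in range(len(P)-1): v=P[i+1]-P[i]; print(np.degrees(np.arctan2(v[1],v[0])))
```

```text
studs top [[ 0.5725 -0.1027  0.013 ]
 [ 0.4753 -0.0772  0.013 ]
 [ 0.4371 -0.222   0.013 ]] 0.10052560655222624 0.14968624761635718
studs scene [[ 0.5291 -0.2526  0.013 ]
 [ 0.5676 -0.1082  0.013 ]
 [ 0.47   -0.0815  0.013 ]
 [ 0.4308 -0.2269  0.013 ]] [0.1016 0.1495 0.1012 0.1505]
165.2886936419142
-104.76623027523453
75.06848648661395
164.73120160882158
-105.08024283989623
```

View pics/c7.png

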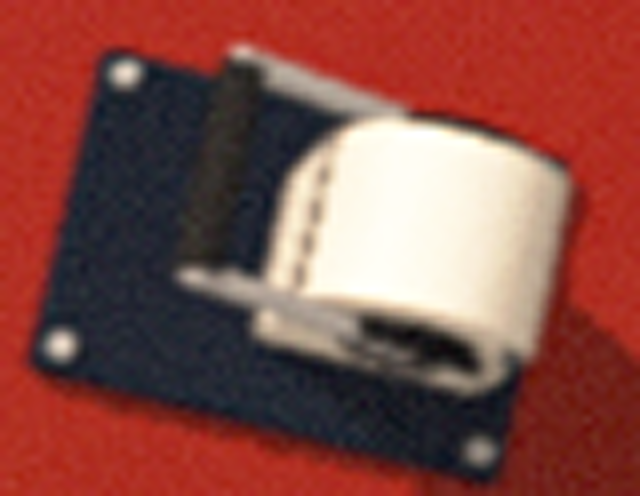

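View pics/c8.png

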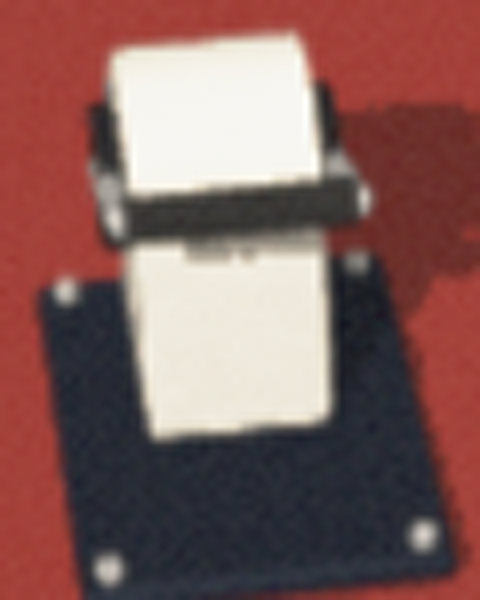

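View pics/scene4b.png

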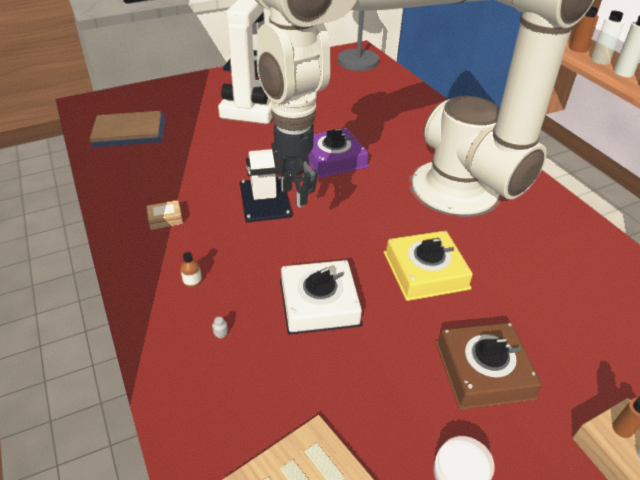

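Run:
```python
from h import *
from workcell import viewer,get_obs
np.set_printoptions(precision=4,suppress=True)
C={n:viewer.camera(n) for n in ['top','scene']};T=C['top'];S=C['scene']
pt=[395+222/8-.5,210+165/8-.5]; ps=[235+243/8-.5,145+208/8-.5]
print('top',onz(T,[pt],.130),'scene',onz(S,[ps],.126),'tri',tri(T,pt,S,ps))
uy=np.array([np.cos(np.radians(75.05)),np.sin(np.radians(75.05))])
st=onz(T,[[395+76/5,205+68/5],[395+36/5,205+238/5]],.013)[:,:2].mean(0) # front studs midpoint
print('front stud mid',st,'plate ctr (top)',st-.075*uy)
b=onz(T,[pt],.128)[0][:2]; ax=b-.077*uy; print('axis',ax, 'plate->axis in unit y',(ax-(st-.075*uy))@uy,(ax-(st-.075*uy))@[uy[1],-uy[0]])
for th in [0,.26,.52,.65,.78,1.02]:
    a=.436-th; r=.085*np.cos(a); print(th,'bar',ax+uy*r,.09+.085*np.sin(a), 'rel start', uy*(r-.077))
o=get_obs(); print(o['ee_pos'],o['tcp_rot'],o['q'])
```

```text
top [[ 0.5157 -0.1165  0.13  ]] scene [[ 0.5107 -0.1219  0.126 ]] tri (array([ 0.5143, -0.1155,  0.1315]), np.float64(0.002569547803894098))
front stud mid [ 0.5239 -0.09  ] plate ctr (top) [ 0.5046 -0.1624]
axis [ 0.4963 -0.1912] plate->axis in unit y -0.029909443559295062 -0.0005847690674183864
0 bar [ 0.5162 -0.1167] 0.12589695014697264 rel start [0. 0.]
0.26 bar [ 0.5179 -0.1103] 0.10488288603771705 rel start [0.0017 0.0065]
0.52 bar [ 0.5181 -0.1094] 0.08286839367816302 rel start [0.002  0.0074]
0.65 bar [ 0.5177 -0.1109] 0.07194852064136553 rel start [0.0016 0.0059]
0.78 bar [ 0.5169 -0.1139] 0.06133328820743497 rel start [0.0008 0.0029]
1.02 bar [ 0.5146 -0.1227] 0.04313394148589191 rel start [-0.0016 -0.0059]
[0.528  0.0894 0.1922] [179.8555   0.0166  98.0088] [ 9.6189  2.1938  2.8118 90.474  -0.0207  1.61  ]
```

The bar centre is about (0.516, -0.117), which puts the dial axis 30 mm back from the plate centre with under 1 mm of lateral error, so the fit is consistent. The unit's +y points at 75°. I'll cradle the bar from above, jaws across it and nearly shut (about 9 mm open).

```bash
python3 -m handwheel '[[0.7,-0.002,-0.04,0,-5],[0.89,-0.005,-0.08,0,-10],[0.89,-0.008,-0.12,0,-15],[0.89,-0.01,-0.16,0,-20],[0.89,-0.0125,-0.206,0,-23]]' 40; python3 -m handwheel '[[0.89,0,0,0,0],[0.89,0,0,0,0]]'
```

```text
time: 6.55
ee_pos: [0.5155, -0.1173, 0.1922]
tcp_rot: [179.8, 0.0, 74.9]
wrist_force: [1.1, 0.3, 0.3]
opening: 0.0093
time: 6.75
ee_pos: [0.5154, -0.1178, 0.192]
tcp_rot: [179.9, -0.0, 74.8]
wrist_force: [0.2, -0.1, 0.1]
opening: 0.0092
```

```bash
python3 -m handwheel '[[0.89,0,0,-0.02,0],[0.89,0,0,-0.035,0],[0.89,0,0,-0.045,0],[0.89,0,0,-0.05,0]]'; python3 -c "
from workcell import get_obs,viewer
import cv2
for n in ['top','scene']: cv2.imwrite(f'pics/{n}5.png',viewer.camera(n)['color'])
im=cv2.imread('pics/scene5.png')[110:230,200:330]; cv2.imwrite('pics/s5c.png',cv2.resize(im,None,fx=5,fy=5,interpolation=cv2.INTER_CUBIC))"
```

```text
time: 7.15
ee_pos: [0.515, -0.1168, 0.1407]
tcp_rot: [180.0, -0.0, 74.9]
wrist_force: [-0.6, 0.5, 0.7]
opening: 0.0092
```

View pics/s5c.png

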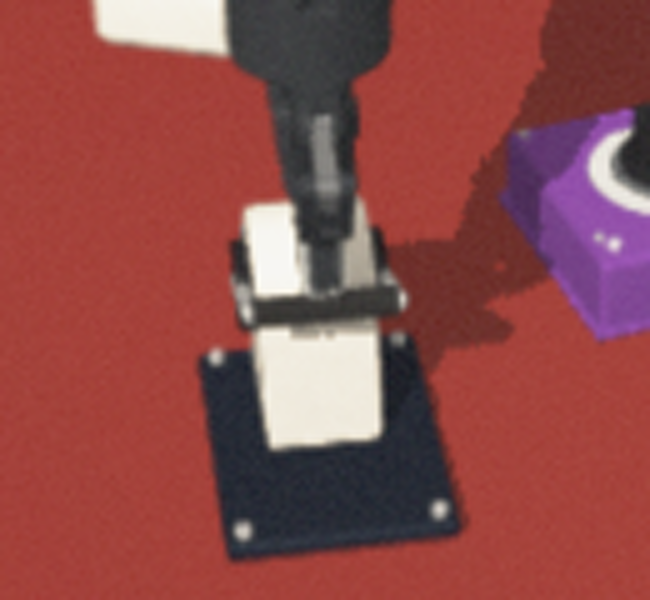

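Run:
```python
from h import *
from workcell import viewer
S=viewer.camera('scene')
print(onz(S,[[264.4,168]],.1407),proj(S,[[.515,-.1168,.1407],[.515+.25*.0127,-.1168+.967*.0127,.1407]]))
print('bar', proj(S,[[.5162,-.1167,.126]]))
```

```text
[[ 0.51502661 -0.11234817  0.1407    ]] [[263.72186101 167.03252896]
 [264.3966693  170.02461742]]
bar [[263.55701088 172.17627289]]
```

The fingertips stand right over the middle of the bar, with the tip at crop (322,290) and the bar at (325,303). Now I feel for contact.

```bash
python3 -m handwheel '[[0.89,0,0,-0.004,0],[0.89,0,0,-0.006,0],[0.89,0,0,-0.006,0]]';  python3 -m handwheel '[[0.89,0,0,-0.004,0],[0.89,0,0,-0.004,0]]'; python3 -m handwheel '[[0.89,0,0,-0.004,0],[0.89,0,0,-0.004,0]]'
```

```text
time: 7.6
ee_pos: [0.5154, -0.1174, 0.136]
tcp_rot: [179.9, -0.0, 74.9]
wrist_force: [0.4, -1.0, -0.2]
opening: 0.0093
time: 7.8
ee_pos: [0.5157, -0.1173, 0.132]
tcp_rot: [179.8, -0.0, 74.9]
wrist_force: [0.9, 1.3, 2.7]
opening: 0.0095
time: 8.0
ee_pos: [0.5162, -0.1162, 0.1286]
tcp_rot: [179.8, -0.2, 74.9]
wrist_force: [0.3, 6.8, 7.4]
opening: 0.0094
```

Contact came at z≈0.132, as predicted for a tip 6 mm above the bar centre. I'll press along the bar's arc.

```bash
python3 -m handwheel '[[0.89,0,0.002,-0.005,0],[0.89,0.001,0.004,-0.01,0],[0.89,0.001,0.005,-0.015,0],[0.89,0.001,0.005,-0.018,0]]'; python3 -m handwheel '[[0.89,0,0.001,-0.005,0],[0.89,0,0.001,-0.010,0],[0.89,0,0.001,-0.015,0],[0.89,0,0.001,-0.02,0],[0.89,0,0.001,-0.02,0]]'; python3 -c "
from workcell import get_obs,viewer
import cv2,numpy as np
t=viewer.camera('top')['color'];s=viewer.camera('scene')['color']
cv2.imwrite('pics/c9.png',np.hstack([cv2.resize(im,None,fx=5,fy=5,interpolation=cv2.INTER_CUBIC) for im in (s[130:230,220:300],t[190:290,395:475])]))"
```

```text
time: 8.4
ee_pos: [0.5176, -0.1106, 0.1103]
tcp_rot: [179.8, -0.3, 74.9]
wrist_force: [2.7, 5.7, 5.9]
opening: 0.0098
time: 8.9
ee_pos: [0.5176, -0.1096, 0.0896]
tcp_rot: [179.8, -0.3, 74.9]
wrist_force: [1.2, 3.1, 4.7]
opening: 0.0093
```

View pics/c9.png

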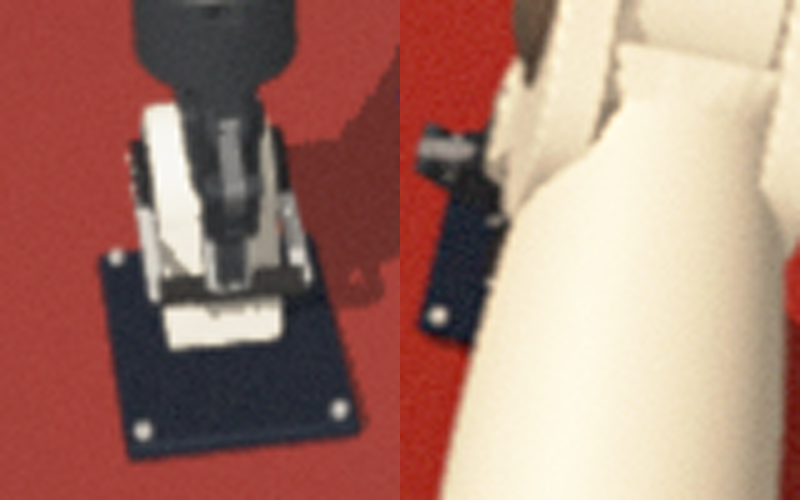

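The bar (crop 230,285) follows the fingers, now near the second click. On to the third.

```bash
python3 -m handwheel '[[0.89,0,-0.0005,-0.005,0],[0.89,0,-0.0015,-0.01,0],[0.89,-0.0005,-0.0025,-0.015,0],[0.89,-0.001,-0.004,-0.019,0],[0.89,-0.001,-0.004,-0.019,0]]'; python3 -c "
from workcell import get_obs
for i in range(1): print(get_obs()['ee_pos'],get_obs()['wrist_force'])"
```

```text
time: 9.5
ee_pos: [0.5167, -0.1133, 0.0709]
tcp_rot: [179.8, -0.3, 74.9]
wrist_force: [3.2, 5.0, 2.8]
opening: 0.0094
[ 0.51665876 -0.11334495  0.07087229] [3.19698042 4.95683661 2.79841452]
```

```bash
python3 -m handwheel '[[0.89,0,-0.0005,-0.002,0],[0.89,0,-0.001,-0.0035,0],[0.89,0,-0.001,-0.0035,0],[0.89,0,-0.001,-0.0035,0]]'
python3 - <<'E'
from h import *
from workcell import viewer,get_obs
S=viewer.camera('scene');s=S['color'];cv2.imwrite('pics/scene6.png',s)
cv2.imwrite('pics/c10.png',cv2.resize(s[130:230,220:320],None,fx=6,fy=6,interpolation=cv2.INTER_CUBIC))
o=get_obs();print(o['ee_pos'],o['wrist_force'])
E
```

```text
time: 9.9
ee_pos: [0.5165, -0.1142, 0.0674]
tcp_rot: [179.8, -0.3, 74.9]
wrist_force: [-0.1, 5.3, 4.9]
opening: 0.0094
[ 0.51652618 -0.11423437  0.06738798] [-0.19425843  5.00241803  4.13000499]
```

View pics/c10.png

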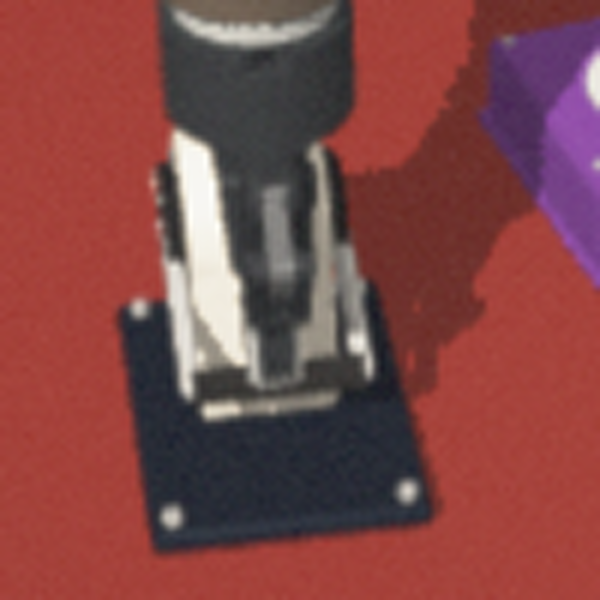

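Run:
```python
from h import *
from workcell import viewer
S=viewer.camera('scene')
uy=np.array([np.cos(np.radians(75.05)),np.sin(np.radians(75.05))]);ax=np.array([.4963,-.1912]);ux=np.array([uy[1],-uy[0]])
im0=cv2.imread('pics/scene0.png');im=cv2.imread('pics/scene6.png')
def P(th):
    a=.436-th;return np.r_[ax+uy*.085*np.cos(a),.09+.085*np.sin(a)]
for th in (0,.52,.7,.78,.86,1.02):
    p=P(th);print(th,proj(S,[p,p+np.r_[ux*.03,0],p-np.r_[ux*.03,0]]).round(1).tolist())
# dark-bar vertical centre at columns near the ends
for n,i,cols,r in (('0',im0,range(252,280,3),(160,185)),('6',im,(254,255,256,257,275,276,277,278),(184,204))):
    g=cv2.cvtColor(i,cv2.COLOR_BGR2GRAY)
    for c in cols: print(n,c,r[0],g[r[0]:r[1],c].tolist())
```

```text
0 [[263.6, 172.2], [251.2, 173.4], [275.8, 171.0]]
0.52 [[264.7, 188.3], [252.6, 189.5], [276.8, 187.0]]
0.7 [[264.9, 192.5], [252.9, 193.7], [276.8, 191.2]]
0.78 [[264.9, 194.0], [253.0, 195.3], [276.8, 192.8]]
0.86 [[264.9, 195.4], [253.0, 196.7], [276.7, 194.2]]
1.02 [[264.8, 197.6], [253.0, 198.8], [276.5, 196.3]]
0 252 160 [246, 246, 246, 246, 246, 245, 245, 243, 235, 156, 76, 59, 54, 58, 65, 140, 219, 229, 231, 227, 218, 217, 211, 200, 193]
0 255 160 [246, 246, 246, 246, 246, 246, 245, 244, 235, 128, 63, 62, 58, 53, 74, 155, 231, 235, 235, 235, 234, 234, 234, 236, 235]
0 258 160 [246, 246, 246, 246, 246, 245, 245, 244, 231, 107, 60, 58, 57, 54, 69, 120, 168, 202, 233, 234, 234, 234, 233, 235, 233]
0 261 160 [246, 246, 246, 246, 246, 245, 244, 238, 169, 79, 55, 58, 56, 52, 78, 124, 147, 187, 232, 236, 234, 235, 234, 234, 234]
0 264 160 [246, 245, 246, 246, 246, 245, 244, 236, 136, 60, 57, 59, 56, 57, 92, 145, 180, 227, 235, 236, 235, 234, 234, 234, 234]
0 267 160 [246, 246, 246, 246, 246, 246, 245, 235, 112, 56, 55, 59, 51, 64, 104, 148, 187, 230, 235, 235, 236, 233, 232, 233, 2
[... 572 characters left out ...]
 159, 73, 42, 42, 45]
6 255 184 [229, 217, 166, 148, 147, 146, 136, 97, 64, 57, 58, 56, 68, 159, 217, 165, 70, 46, 45, 43]
6 256 184 [235, 234, 221, 172, 156, 148, 133, 93, 61, 58, 61, 54, 81, 164, 215, 152, 66, 43, 45, 40]
6 257 184 [235, 235, 233, 229, 216, 165, 134, 81, 62, 58, 56, 55, 86, 168, 209, 130, 61, 42, 42, 39]
6 275 184 [144, 144, 140, 142, 131, 90, 62, 60, 57, 59, 66, 100, 122, 82, 50, 42, 45, 39, 45, 48]
6 276 184 [67, 62, 67, 70, 77, 74, 62, 58, 56, 52, 59, 74, 67, 46, 43, 43, 43, 44, 44, 42]
6 277 184 [73, 82, 87, 83, 68, 56, 59, 58, 58, 54, 45, 38, 38, 42, 40, 44, 44, 43, 40, 39]
6 278 184 [118, 155, 201, 191, 144, 77, 60, 59, 60, 54, 47, 35, 33, 38, 41, 42, 41, 36, 48, 41]
```

The bar centre moved 21.7–22.1 px between the pictures and the model predicts 22 px for 0.78 rad, so the angle is about 0.77. TCP height gives 0.78. I'll do a last check of the lamp and that the hold is steady.

```bash
python3 -m handwheel '[[0.89,0,0,0,0],[0.89,0,0,0,0],[0.89,0,0,0,0]]'
python3 - <<'E'
from h import *
from workcell import viewer
t=viewer.camera('top')['color'];s=viewer.camera('scene')['color']
cv2.imwrite('pics/top7.png',t)
cv2.imwrite('pics/c11.png',np.hstack([cv2.resize(im,None,fx=8,fy=8,interpolation=cv2.INTER_CUBIC) for im in (t[210:260,271:321],s[255:305,300:350])]))
E
python3 m.py pics/top7.png | head -4
```

```text
time: 10.3
ee_pos: [0.5166, -0.1142, 0.0674]
tcp_rot: [179.8, -0.3, 74.9]
wrist_force: [0.2, 4.5, 4.5]
opening: 0.0092
pics/top7.png px [294.7522 231.9054] 22 0.095 [0.5202 0.2177] 5.131694673090777
pics/top7.png px [294.7522 231.9054] 22 0.079 [0.5234 0.2189] 5.131694673090777
pics/top7.png px [296.0541 239.2394] 11 0.095 [0.5003 0.214 ] 14.488858388550682
pics/top7.png px [296.0541 239.2394] 11 0.079 [0.5032 0.2153] 14.48885838855034
```

View pics/c11.png

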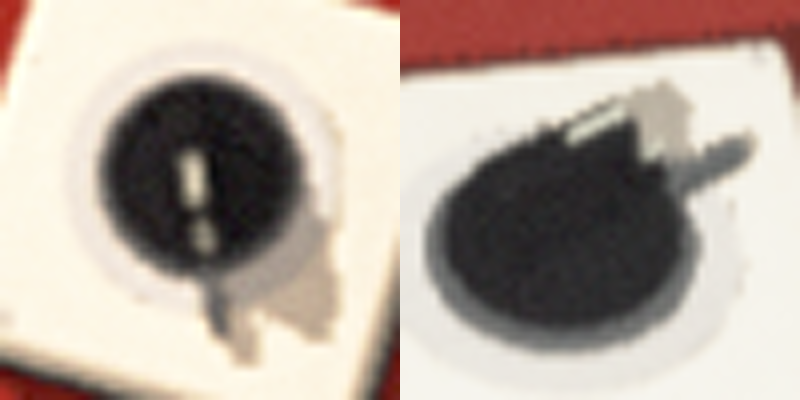

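View pics/top7.png

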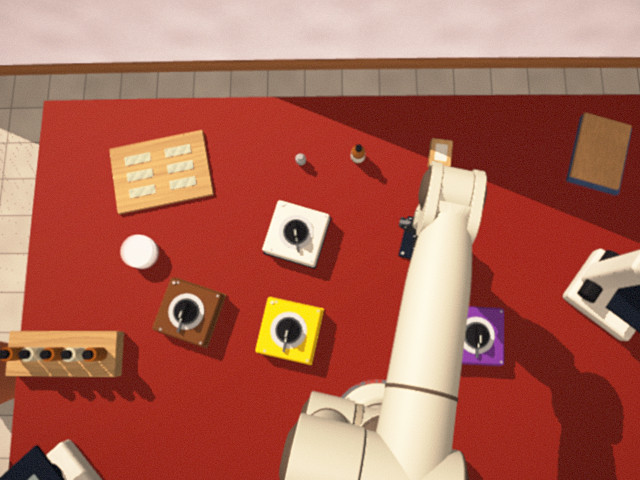

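The lamp line at crop (195,180)–(205,240) runs into the tab at (215,300). The bottle, slide box and objective haven't moved, and the hold is steady. Handing in.

```bash
python3 -c "
from workcell import job_done
print(job_done())"
```

```text
the job is handed in; nothing more can be done
None
```

I set the white lamp's knob to its tab, then pressed the shutter bar down to the third click and handed in with the fingers still holding it there. The job took about 10.4 s.

- **Lamp knob:** I turned it about 71° anticlockwise. From the top camera the line sits within about 1° of the tab, and the tab did not move. The scene camera was less clear: my first clicked points there differed by about 5° in direction. After a closer look at the edges, line and tab were parallel to within what that view can show. I went with the top camera.
- **Shutter bar:** The fingertips press it from above rather than gripping round it. Fingertip height puts the dial at about 0.78 rad, and the bar's movement in the scene picture gives 0.76–0.78. It held steady with about 4.5 N upward and 4.5 N sideways, well short of the end stop at 1.02 rad. I did not see the pointer and studs directly, as the view was blocked.
- **Other objects:** The bottle and objective look unmoved in the last top picture, and so does the part of the slide box that the arm does not cover.

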